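# Hold the jig's backplate upright with the flanged square

### The arm

A 6-joint arm with a two-finger parallel gripper is mounted at the origin on the work surface. World frame = base frame: x ahead of the robot, y to its left, z up, the work surface at z = 0. Lengths are in m, angles in rad, forces in N, time in s.
With the tool pointing down it reaches from about 0.325 to 0.775 m from the base axis. Payload 5.5 kg.
Tool frame: the origin (TCP) lies between the finger pads; the fingertips stand 8 mm ahead of it and the grasp point (between the pads) lies 11 mm behind it (tcp_to_tips is the distance from the TCP to the fingertips, in m); z points along the fingers, y is the line along which they close (so a half turn about z gives the same grasp; the last joint's range is limited). The gripper opens to 88 mm and grips with 3 to 60 N. Pads are 20 mm wide; open, the fingers measure 115 mm over their backs; the gripper's body (75 mm by 178 mm) begins 61 mm behind the grasp point.
Start: joints at [-1.176, 0.091, 1.231, -0, 1.82, -0.057], TCP at [0.262, -0.54, 0.231] pointing down, gripper open.
Joint ranges: [-2.87, 2.87], [-0.86, 2.18], [0.17, 2.46], [-1.51, 4.65], [0.06, 2.69], [-2.65, 2.65]. Speed limits (rad/s): [2.57, 2.57, 3.01, 3.14, 3.14, 3.14].

### API

Orientations are given as a unit quaternion [w, x, y, z].
In Python, from bench import * gives the robot as it stands. Calls block until the motion is done:
- move_to(position, orientation): joint-space move of the TCP to a pose.
- move_l(position, speed=0.15, orientation=None): straight line of the TCP; orientation=None keeps the orientation; speed is the mean speed in m/s.
- movej(angles): joint-space move.
- gripper_open() and close(): open the fingers fully, or close them until they stop; the grip force is fixed at half the most.
- hold(seconds).
- inverse_kinematics(position, orientation): joint angles nearest the present ones, or None.
- state(): the state.
- get_image(name): name is "scene" or "top"; returns a dict with "frame" (420x560x3 uint8, blue, green, red), "depth" (420x560 float32, m along the optical axis (not along the pixel's ray), 0 where there is no reading), "camera_matrix" (3x3 intrinsics, pixels), "view" (4x4, takes a point from world to camera coordinates). Camera axes: x right, y up, looking along -z (the intrinsics and any distortion apply to the point x, -y, -z); pixel columns grow to the right and rows downward; lengths in m; the calibration is good to about 2 mm. A picture is of the moment at which its call begins.
A pose or a line that the arm cannot do raises IKError and nothing moves.
- job_done(): hands the job in; it is judged then, once.
The state is a dict: "time": time; "joint_pos": joint angles; "dq": joint speeds; "joint_torque": joint torques, N m; "ee_pos": TCP position; "ee_rot": TCP orientation; "ft_force": force on the tool from outside, world axes, zero at the start; "moment": the same for the moment, N m; "finger_gap": finger opening in m; "finger_force": force on a finger pad.
Only numpy, scipy, OpenCV 4.12 (cv2) and the standard library are available. Lean on these libraries where they do the work, as an engineer would, in place of code of your own. Each camera call takes 0.05 s, during which the arm holds its last target. There are 200 camera calls.

### The job

Pick up the steel flanged square from the bench and stand it on the base plate of the wax-assembly jig, with its blade towards the sprung backplate that leans in over the plate. Push it, without ramming, into the middle of the corner until its foot sits flat on the base plate and the back of the square is flush against the backplate, which this brings fully upright. Finish there, still gripping the square and pressing it into the corner, and leave everything else on the bench where it is.

Things in the scene. Friction and masses are not known exactly. Their poses are not given: they have to be found in the camera images.
- square: Steel flanged square, 550 g, an L standing on its foot: a bar 120 mm long, 20 wide, 28 high. At one end the blade (6 thick, mid-width, 24 along the foot) rises to 120 above the underside; its back edge and the foot's end form one upright back. Origin: bottom of that back, mid-width. +x along the foot away from the blade, +z up the blade. Starts with +x roughly to world -y.
- square_grip (a point): Good grip across the square's 20 mm wide foot, clear of the blade: 80 mm along +x from its origin, 20 mm above its underside. Axes as the square's.
- jig: Fixed aluminium assembly jig: a flat base plate, top 14 mm above the bench, with a hinged backplate near its left end. Origin on the bench below the middle of the corner line between them. +x along the base plate away from the backplate (it spans x = -30 to 170 mm, y = -65 to 65 mm), +z up. +x points roughly to world -y (yaw varies by 0.3 rad).
- corner (a point): Middle of the jig's corner line, on the top of the base plate (14 mm above the bench); axes as the jig's. The square is home when its origin is here and its axes agree with the jig's.
- plate: The jig's base plate, 200 x 130 x 12, top face 14 mm above the bench; origin and axes as the jig's.
- backplate: The jig's backplate, 70 wide (along the jig's y), 12 thick, 130 tall, a wax pattern fixed on its outer side. Origin at the corner line (as point corner); +z up the plate, +x out of the face that the square must meet. Two small hinge lugs flank its foot at y = 36 to 46 mm either side.
- hinge (a joint): Angle of the backplate, rad: 0 = fully upright (a stop), 0.2 = leaning in over the base plate, where a light spring holds it at the start. About 2 N pushed at 120 mm height brings it upright; let go, it springs back.
- pattern_a: Bystander: pale wax turbine-blade pattern lying on the bench, 90 x 32 x 16 mm; leave it alone. Origin near its underside.
- pattern_b: Bystander: another such wax pattern, 90 x 32 x 16 mm; leave it alone. Origin near its underside.
- brush: Bystander: wooden-handled brush lying on the bench, 170 mm long; leave it alone. Origin near its underside.
- dish: Bystander: low round glass dish, 84 mm across, 18 high; leave it alone. Origin near its underside.
- jar: Bystander: small amber glass jar with a black lid, 52 mm across, 60 high; leave it alone. Origin near its underside.
- block: Bystander: dark steel block, 50 x 30 x 30 mm; leave it alone. Origin near its underside.
Not all that is in view belongs to the job. Leave any green look-alike of the square alone. What is shaped like the jig but red is not meant.

How it is judged:
At the end, for the whole second after the job is handed in: Square held by the fingers (>2 N), still, pushing backplate and base plate (>1 N each); backplate within 0.025 rad of upright; its heel within 4 mm of the corner line, 2.5 mm in height, 20 mm of the middle; blade within 0.03 rad of upright, foot within 0.06 rad of square (value of joint hinge below 0.025 rad and x of square in the frame of corner between -0.004 and 0.004 m and z of square in the frame of corner between -0.0025 and 0.0025 m and y of square in the frame of corner between -0.02 and 0.02 m and angle between the z axis of square and the z axis of jig, either way round below 0.03 rad and angle between the x axis of square and the x axis of jig, either way round below 0.06 rad and contact force between square and backplate above 1 N and contact force between square and plate above 1 N and contact force between the fingers and square above 2 N and linear speed of square below 0.01 m/s); the arm keeps its last pose, push and grip.
It fails at once if the square is rammed into the jig (over 80 N) (contact force between square and jig above 80 N).
It fails at once if a bystander is disturbed (moved over 25 mm) (distance of any of pattern_a, pattern_b, dish, brush, jar, block from where it was at the start of the episode above 0.025 m).
It also fails if it takes over 38 s, if anything falls off the work surface, if the arm or the gripper's body presses on something with over 40 N, if the wrist force passes 120 N, or if a joint passes its speed limit or range.

## Working session

There is one attempt and no reset: what is moved stays moved. The work goes in short steps, each a Python script; the robot and the scene stay as the last script left them, time stands still between calls to the robot, and variables do not carry over. Pictures are saved under pics/ and viewed, at most 10 in all, crops included, and the job is handed in when it is done.

```bash
mkdir -p pics; ls; cat > h.py <<'E'
from bench import *
import numpy as np, cv2
def cloud(im):
    d=im["depth"];K=im["camera_matrix"];V=np.array(im["view"])
    v,u=np.mgrid[:d.shape[0],:d.shape[1]]
    P=np.stack([(u-K[0][2])/K[0][0]*d,-(v-K[1][2])/K[1][1]*d,-d,np.ones_like(d)],-1)
    W=P@np.linalg.inv(V).T
    W[d==0]=np.nan
    return W[...,:3]
E
python3 - <<'E'
from h import *
for n in("scene","top"):
    im=get_image(n);cv2.imwrite(f"pics/{n}1.png",im["frame"]);np.save(f"{n}.npy",cloud(im));print(im["camera_matrix"],np.linalg.inv(im["view"])[:3,3])
print(state())
E
```

```text
pics
[[441.56198724   0.         283.00071518]
 [  0.         441.56198724 215.26693003]
 [  0.           0.           1.        ]] [ 1.24767341 -0.22831436  0.76449373]
[[399.68018633   0.         273.85071676]
 [  0.         399.68018633 210.35401348]
 [  0.           0.           1.        ]] [0.30174849 0.03603628 1.30702344]
{'time': 0.1, 'joint_pos': array([-1.17570073e+00,  9.17704407e-02,  1.23175106e+00,  2.87565366e-05,
        1.81981327e+00, -5.67165798e-02]), 'dq': array([ 0.00072521, -0.00020015, -0.00161532,  0.00174231,  0.00056658,
        0.00228484]), 'joint_torque': array([ 3.29434115e-03, -4.47859454e+01, -4.07569349e+01,  7.01944227e-02,
        2.84482352e-02, -1.02001152e-04]), 'ee_pos': array([ 0.26185794, -0.53956032,  0.22963595]), 'ee_rot': array([-8.60966356e-04,  9.74590392e-01,  2.23992876e-01, -1.32932733e-04]), 'ft_force': array([-0.77098077, -1.09162989, -0.34320656]), 'moment': array([ 0.00125238, -0.02424722, -0.01338108]), 'finger_force': 0.0, 'finger_gap': 0.08740508623927867}
```

View pics/scene1.png

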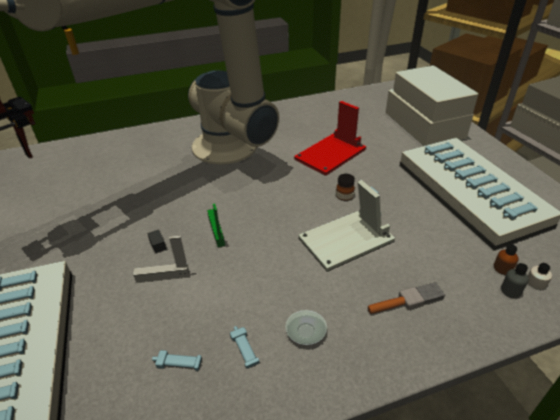

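View pics/top1.png

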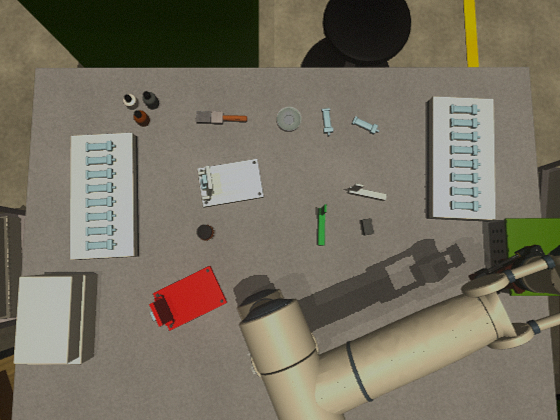

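The scene and top views show these candidates:
- **Square:** the grey-steel L at top (367,191) / scene (162,262) fits. The green one at top (321,225) is the look-alike.
- **Jig:** the pale aluminium one at top (230,183) fits. The red one at top (188,298) is not meant.

I'll confirm with one crop and measure from depth.

```bash
python3 - <<'E'
from h import *
t=cv2.imread("pics/top1.png");s=cv2.imread("pics/scene1.png")
a=cv2.resize(t[150:250,190:400],(780,371),interpolation=cv2.INTER_CUBIC)
b=cv2.resize(s[190:290,125:205],(280,229*280//280),interpolation=cv2.INTER_CUBIC);c=cv2.resize(s[175:275,290:400],(280,229),interpolation=cv2.INTER_CUBIC)
o=np.zeros((600,780,3),np.uint8);o[:371]=a;o[371:,:280]=b;o[371:,290:570]=c;cv2.imwrite("pics/crop1.png",o)
def rect(P,nm):
    P=P.astype(np.float32);r=cv2.minAreaRect(P[:,:2]);print(nm,len(P),np.round(P.mean(0),4),r,np.round(cv2.boxPoints(r),4).tolist())
for n,(sq,jg) in {"top":((340,400,175,207),(190,270,150,212)),"scene":((128,195,228,288),(293,400,175,270))}.items():
    W=np.load(n+".npy")
    for nm,(u0,u1,v0,v1),zs in (("sq",sq,((.02,.036),(.05,.11),(.112,.13))),("jig",jg,((-.005,.005),(.009,.019),(.04,.09),(.09,.12),(.12,.16)))):
        P=W[v0:v1,u0:u1].reshape(-1,3)
        for lo,hi in zs:
            Q=P[(P[:,2]>lo)&(P[:,2]<hi)]
            if len(Q)>4: rect(Q,f"{n} {nm} {lo}-{hi}")
E
```

```text
Traceback (most recent call last):
cv2.error: OpenCV(4.12.0) /io/opencv/modules/imgproc/src/convhull.cpp:143: error: (-215:Assertion failed) total >= 0 && (depth == CV_32F || depth == CV_32S) in function 'convexHull'
```

View pics/crop1.png

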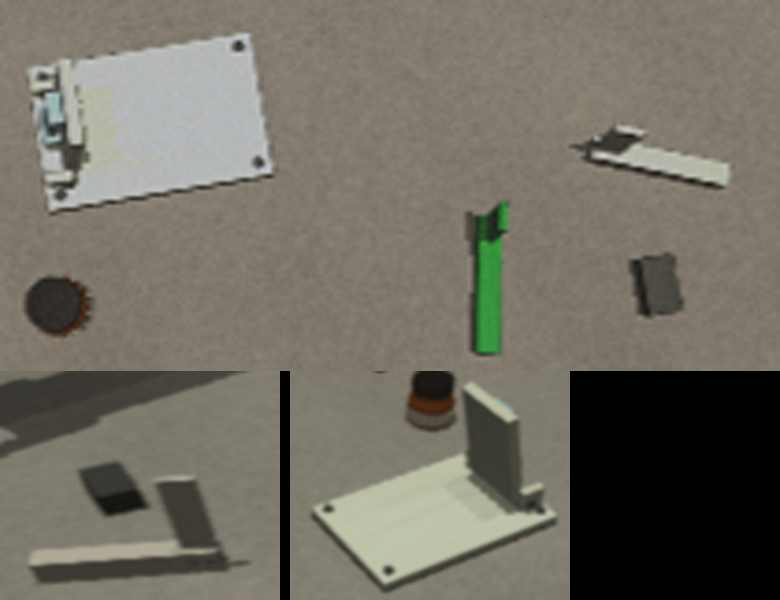

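The crop confirms the steel L-shaped square lies upright, blade at its left end (top, 350,188). The jig is the pale one, with its backplate at the left end (top, 210,182). Next I'll get the measurements.

```bash
cat > seg.py <<'E'
from h import *
def rect(P,nm):
    P=np.ascontiguousarray(P,np.float32);r=cv2.minAreaRect(P[:,:2].copy());print(nm,len(P),np.round(P.mean(0),4),np.round(r[1],4),np.round(cv2.boxPoints(r),4).tolist())
for n,(sq,jg) in {"top":((340,400,175,207),(190,270,150,212)),"scene":((128,195,228,288),(293,400,175,270))}.items():
    W=np.load(n+".npy")
    for nm,(u0,u1,v0,v1),zs in (("sq",sq,((.02,.036),(.05,.11),(.112,.13))),("jig",jg,((.009,.019),(.04,.09),(.09,.12),(.12,.16)))):
        P=W[v0:v1,u0:u1].reshape(-1,3)
        for lo,hi in zs:
            Q=P[(P[:,2]>lo)&(P[:,2]<hi)]
            if len(Q)>4: rect(Q,f"{n} {nm} {lo}-{hi}")
E
python3 seg.py
```

```text
top sq 0.02-0.036 211 [ 0.5023 -0.2765  0.0274] [0.1201 0.0212] [[0.4819999933242798, -0.3269999921321869], [0.5026999711990356, -0.33160001039505005], [0.5285000205039978, -0.2143000066280365], [0.5077999830245972, -0.20970000326633453]]
top sq 0.05-0.11 39 [ 0.5134 -0.2219  0.0811] [0.0243 0.0052] [[0.5055999755859375, -0.23260000348091125], [0.5102999806404114, -0.23469999432563782], [0.5200999975204468, -0.21240000426769257], [0.5153999924659729, -0.2102999985218048]]
top sq 0.112-0.13 19 [ 0.5148 -0.2236  0.1194] [0.0215 0.0067] [[0.508899986743927, -0.23260000348091125], [0.5152999758720398, -0.2345999926328659], [0.5220000147819519, -0.2142000049352646], [0.5156000256538391, -0.21209999918937683]]
top jig 0.009-0.019 1946 [0.5439 0.1659 0.0139] [0.1817 0.2369] [[0.44670000672340393, 0.27549999952316284], [0.4731999933719635, 0.04010000079870224], [0.6536999940872192, 0.06040000170469284], [0.6272000074386597, 0.29580000042915344]]
top jig 0.04-0.09 84 [0.5198 0.2526 0.0589] [0.0897 0.0334] [[0.48429998755455017, 0.26030001044273376], [0.4903999865055084, 0.22750000655651093], 
[... 1508 characters left out ...]
cene jig 0.04-0.09 505 [0.4831 0.2429 0.0605] [0.2187 0.0489] [[0.36079999804496765, 0.27300000190734863], [0.3614000082015991, 0.2240999937057495], [0.5800999999046326, 0.2264000028371811], [0.5795999765396118, 0.275299996137619]]
scene jig 0.09-0.12 185 [0.545  0.2295 0.1049] [0.0707 0.0171] [[0.5038999915122986, 0.22339999675750732], [0.5095999836921692, 0.20720000565052032], [0.5763000249862671, 0.23070000112056732], [0.5705999732017517, 0.24690000712871552]]
scene jig 0.12-0.16 256 [0.5422 0.226  0.135 ] [0.0715 0.0281] [[0.4993000030517578, 0.2410999983549118], [0.5037000179290771, 0.2134000062942505], [0.5742999911308289, 0.22460000216960907], [0.5698999762535095, 0.2524000108242035]]
```

```bash
python3 - <<'E'
from h import *
for n,(u0,u1,v0,v1) in {"top":(190,270,150,212),"scene":(293,400,175,270)}.items():
    W=np.load(n+".npy")[v0:v1,u0:u1]
    m=((W[...,2]>.0095)&(W[...,2]<.0185)).astype(np.uint8)
    m=cv2.morphologyEx(m,cv2.MORPH_OPEN,np.ones((4,4),np.uint8))
    k,l,s,_=cv2.connectedComponentsWithStats(m);i=1+s[1:,4].argmax()
    P=np.ascontiguousarray(W[l==i],np.float32);r=cv2.minAreaRect(P[:,:2].copy());B=cv2.boxPoints(r)
    print(n,len(P),P[:,2].mean(),r,B.tolist())
    # front face of backplate: fit plane on points z .03-.13 facing +x
    if n=="scene":
        Q=W.reshape(-1,3);Q=Q[(Q[:,2]>.035)&(Q[:,2]<.125)&(Q[:,0]>.48)&(Q[:,1]>.19)&(Q[:,1]<.28)]
        for _ in range(6):
            c=Q.mean(0);nn=np.linalg.svd(Q-c)[2][2];nn*=-np.sign(nn[1]);d=(Q-c)@nn;Q=Q[abs(d)<max(.002,1.5*d.std())]
        print("face",len(Q),c,nn,"tilt",np.arcsin(-nn[2]),"yaw",np.arctan2(nn[1],nn[0]),d.std())
E
```

```text
top 490 nan ((0.5763195753097534, 0.1323661208152771), (0.09135003387928009, 0.09244007617235184), 32.13270568847656) [[0.5130575299263, 0.14721238613128662], [0.5622246861457825, 0.0689324140548706], [0.6395816206932068, 0.11751985549926758], [0.5904144644737244, 0.1957998275756836]]
scene 2653 nan ((0.5482019782066345, 0.17563778162002563), (0.12807801365852356, 0.19883403182029724), 9.325179100036621) [[0.46889999508857727, 0.2633642256259918], [0.501118540763855, 0.06715787947177887], [0.6275039911270142, 0.08791133761405945], [0.5952854156494141, 0.2841176986694336]]
face 422 [0.53832958 0.23220185 0.08201979] [ 0.16200365 -0.96603659 -0.20131597] tilt 0.2027012106275066 yaw -1.404643106884385 0.0007213653247921365
```

The scene view gives the jig corner at about (0.537, 0.245) with yaw −1.407. The square's origin is about (0.518, −0.212) with yaw −1.787. I'll go above it, look once more, then grasp.

```bash
cat >> h.py <<'E'
def q(yaw): return [0,np.cos(yaw/2),np.sin(yaw/2),0]   # tool down, tool x at world yaw
SQ=np.array([.5185,-.2125]);SY=-1.787;JC=np.array([.5368,.2447]);JY=-1.407
def d(y): return np.array([np.cos(y),np.sin(y)])
E
python3 - <<'E'
from h import *
g=SQ+.08*d(SY);print(g)
p=JC+.12*d(JY)
print(inverse_kinematics([*g,.013],q(SY+np.pi)),inverse_kinematics([*p,.15],q(JY+np.pi)))
move_to([*g,.14],q(SY+np.pi))
im=get_image("scene");cv2.imwrite("pics/above.png",cv2.resize(im["frame"][150:330,80:320],(800,600)))
print(state()["time"],state()["ee_pos"],state()["joint_pos"])
E
```

```text
[ 0.50133814 -0.29063751]
[-5.84082753e-01  1.04406157e-01  1.60553821e+00 -4.44089210e-16
  1.43164828e+00 -3.67879080e-01] [ 1.63605891e-01  1.06588144e-02  1.45620426e+00 -4.44089210e-16
  1.67472958e+00 -1.90435993e-04]
1.4917 [ 0.5009526  -0.29190319  0.14053379] [-5.86022943e-01  3.66818948e-02  1.44652388e+00 -4.27569257e-04
  1.65749497e+00 -3.67659612e-01]
```

View pics/above.png

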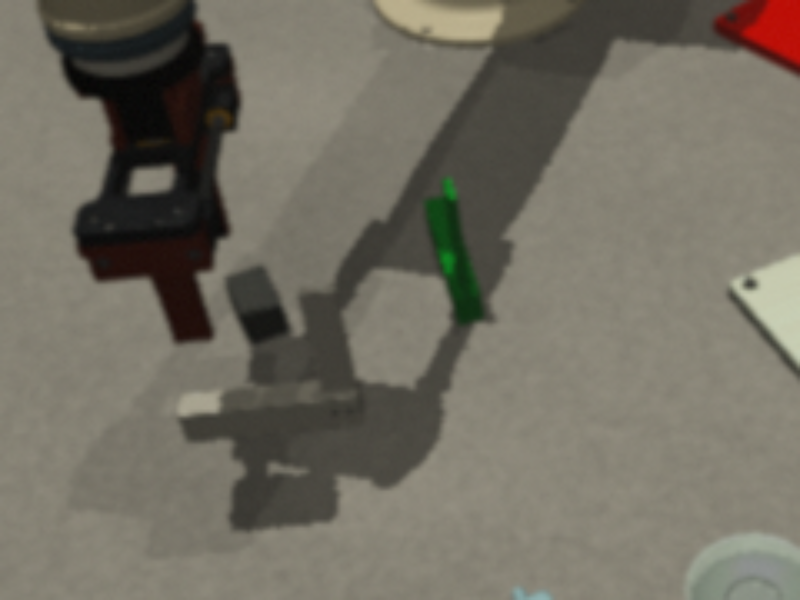

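The gripper hovers over the foot, which runs from crop (180,410) to (360,400). The blade at (330,345) and the block at (255,305) look clear of the fingers, so I'll descend.

```bash
python3 - <<'E'
from h import *
g=SQ+.08*d(SY)
move_l([*g,.013],.12); s=state();print(s["ee_pos"],s["ft_force"],s["time"])
close(); s=state();print(s["finger_gap"],s["finger_force"],s["ee_pos"],s["time"])
move_l([*g,.18],.12); hold(.3)
s=state();print(s["finger_gap"],s["finger_force"],s["ft_force"],s["moment"],s["time"])
im=get_image("scene");cv2.imwrite("pics/lift.png",cv2.resize(im["frame"][100:280,80:320],(800,600)))
E
```

```text
[ 0.5019304  -0.29103654  0.0141407 ] [0.44339154 1.09447138 0.73841981] 2.7
0.01985753860733623 29.994832277297974 [ 0.50149773 -0.29067142  0.01300765] 3.75
0.019845722309397917 29.992997646331787 [-1.04402902 -0.92609694 -6.60100699] [-0.15310996 -0.02771158  0.012335  ] 5.5917
```

View pics/lift.png

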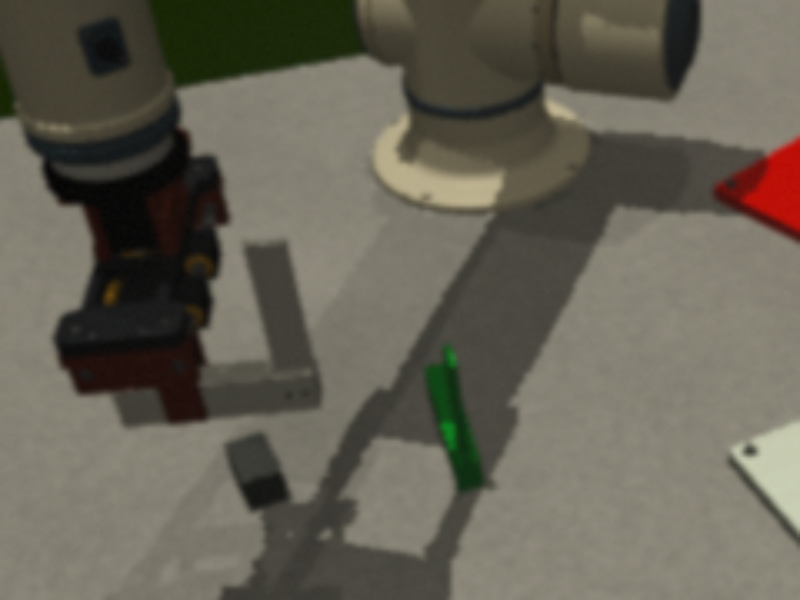

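The square is held level with its blade upright at crop (280,305). I'll carry it over and lower it gently onto the plate, 50 mm short of the corner.

```bash
python3 - <<'E'
from h import *
p=JC+.13*d(JY); Q=q(JY+np.pi)
move_l([*p,.18],.2,Q); move_l([*p,.036],.1); hold(.3)
f0=state()["ft_force"];print("free",f0,state()["time"])
z=.036
while z>.018:
    z-=.001; move_l([*p,z],.02); s=state(); f=s["ft_force"]-f0
    if f[2]>7: break
hold(.2);s=state();print(z,s["ee_pos"],s["ft_force"]-f0,s["moment"],s["finger_gap"],s["time"])
np.save("f0.npy",f0);np.save("z.npy",z)
im=get_image("scene");cv2.imwrite("pics/down.png",cv2.resize(im["frame"][120:300,240:480],(800,600)))
E
```

```text
free [-0.25728577  0.28183467 -6.49180949] 9.7417
0.02599999999999999 [0.5582212  0.11647324 0.02697824] [-4.39971682 -1.27465209 11.72306909] [-0.24327977  0.78544159 -0.01368712] 0.019724064745175157 12.4417
```

View pics/down.png

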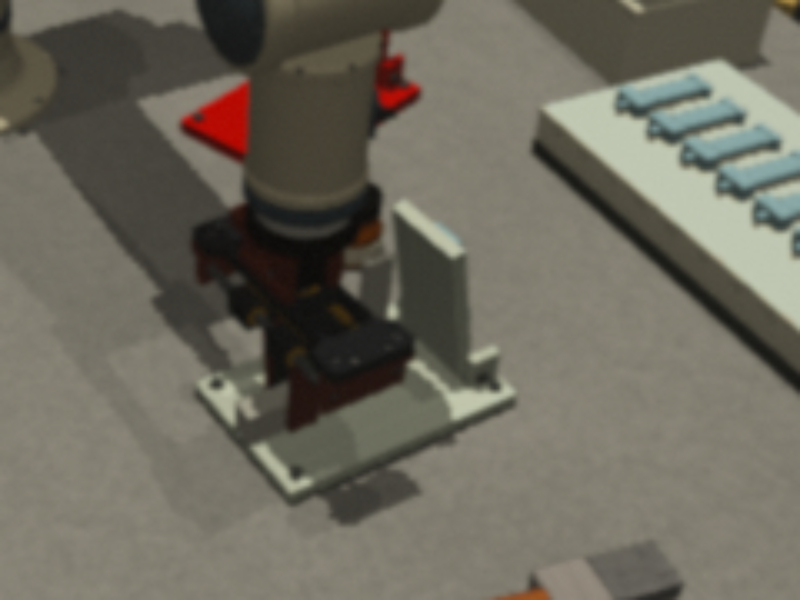

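The square stands on the plate, blade at crop (375,285), facing the backplate at (430,290). I'll check its lateral offset from depth.

```bash
python3 - <<'E'
from h import *
im=get_image("scene");W=cloud(im).reshape(-1,3)
R=np.array([d(JY),[-d(JY)[1],d(JY)[0]]])
J=np.c_[(W[:,:2]-JC)@R.T,W[:,2]]
for nm,c in {"foot end":(J[:,0]>.125)&(J[:,0]<.19)&(J[:,2]>.022)&(J[:,2]<.05)&(abs(J[:,1])<.03),
 "blade":(J[:,0]>.035)&(J[:,0]<.09)&(J[:,2]>.05)&(J[:,2]<.14)&(abs(J[:,1])<.02)}.items():
    P=J[c];print(nm,len(P));print(np.round(np.percentile(P,[2,25,50,75,98],axis=0),4) if len(P) else "")
P=J[(abs(J[:,1])<.064)&(J[:,0]>.03)&(J[:,0]<.168)&(J[:,2]<.019)&(J[:,2]>.008)];print("plate z",np.median(P[:,2]))
E
```

```text
foot end 265
[[ 0.1262 -0.0112  0.0224]
 [ 0.1383 -0.0016  0.0311]
 [ 0.1465  0.0084  0.0394]
 [ 0.1623  0.0122  0.0419]
 [ 0.171   0.0214  0.0483]]
blade 158
[[ 0.0507 -0.0009  0.0816]
 [ 0.0565  0.0027  0.1004]
 [ 0.0628  0.0034  0.112 ]
 [ 0.07    0.0043  0.1259]
 [ 0.0752  0.0063  0.1347]]
plate z 0.013424570579509132
```

It is centred: the blade's midline is within 1 mm of jig y=0 and the heel is 50 mm out. Now I'll slide it in gently.

```bash
python3 - <<'E'
from h import *
f0=np.load("f0.npy");z=float(np.load("z.npy"));D=d(JY)
def go(x,v):
    move_l([*(JC+(.08+x)*D),z],v);s=state();f=s["ft_force"]-f0
    return s,f[:2]@D,f[2]
for x in (.035,.02,.010):
    s,fx,fz=go(x,.03);print(x,round(fx,1),round(fz,1),s["moment"].round(2),s["time"])
x=.010;base=fx
while x>-.008:
    x-=.001;s,fx,fz=go(x,.015);print(round(x,4),round(fx,1),round(fz,1),s["ee_pos"].round(4))
    if fx>base+9 or fx>22: break
    if fz>20: z+=.0004
    if fz<6: z-=.0005
hold(.3);s=state();f=s["ft_force"]-f0;print(f[:2]@D,f,s["moment"],s["finger_gap"],s["time"])
np.save("z.npy",z);np.save("x.npy",x)
W=cloud(get_image("scene")).reshape(-1,3);R=np.array([D,[-D[1],D[0]]]);J=np.c_[(W[:,:2]-JC)@R.T,W[:,2]]
for nm,c in {"foot":(J[:,0]>.095)&(J[:,0]<.14)&(J[:,2]>.036)&(J[:,2]<.05)&(abs(J[:,1])<.015),"blade":(J[:,0]>-.005)&(J[:,0]<.03)&(J[:,2]>.05)&(J[:,2]<.14)&(abs(J[:,1])<.012)}.items():
    P=J[c];print(nm,len(P));print(np.round(np.percentile(P,[2,50,98],axis=0),4))
P=J[(J[:,1]>.012)&(J[:,1]<.033)&(J[:,0]<.02)&(J[:,0]>-.008)&(J[:,2]>.03)&(J[:,2]<.135)]
if len(P)>10: print("face slope",len(P),np.polyfit(P[:,2]-.014,P[:,0],1))
im=get_image("scene");cv2.imwrite("pics/home.png",cv2.resize(im["frame"][120:300,240:480],(800,600)))
E
```

```text
0.035 5.5 9.2 [-0.75 -0.26  0.03] 13.1917
0.02 5.8 9.5 [-0.84 -0.19  0.06] 13.8417
0.01 6.5 9.7 [-0.83 -0.18  0.01] 14.325
0.009 8.0 9.5 [0.5528 0.1554 0.027 ]
0.008 7.9 10.4 [0.5527 0.1563 0.027 ]
0.007 8.8 10.9 [0.5525 0.1573 0.027 ]
0.006 8.4 10.4 [0.5524 0.1583 0.027 ]
0.005 7.5 9.6 [0.5522 0.1593 0.027 ]
0.004 7.9 10.0 [0.552  0.1602 0.027 ]
0.003 7.8 10.5 [0.5519 0.1613 0.027 ]
0.002 7.9 9.3 [0.5517 0.1623 0.027 ]
0.001 8.0 10.1 [0.5515 0.1632 0.027 ]
0.0 8.6 11.3 [0.5514 0.1642 0.027 ]
-0.001 8.3 9.6 [0.5512 0.1652 0.027 ]
-0.002 8.1 9.5 [0.5511 0.1662 0.027 ]
-0.003 7.3 9.2 [0.5509 0.1672 0.027 ]
-0.004 10.3 10.5 [0.5508 0.1676 0.027 ]
-0.005 12.8 11.1 [0.5508 0.1677 0.027 ]
-0.006 16.4 10.2 [0.5508 0.1677 0.027 ]
16.29578165692318 [  1.94385118 -16.19558     11.15152659] [-2.26372661 -0.3451534   0.06203816] 0.01989229869582189 18.625
foot 72
[[ 0.0961 -0.0072  0.0362]
 [ 0.1081  0.0032  0.0412]
 [ 0.1191  0.0132  0.0437]]
blade 200
[[-0.003  -0.008   0.0861]
 [ 0.0056  0.0045  0.1181]
 [ 0.0227  0.011   0.1383]]
face slope 123 [ 0.00531948 -0.0023877 ]
```

View pics/home.png

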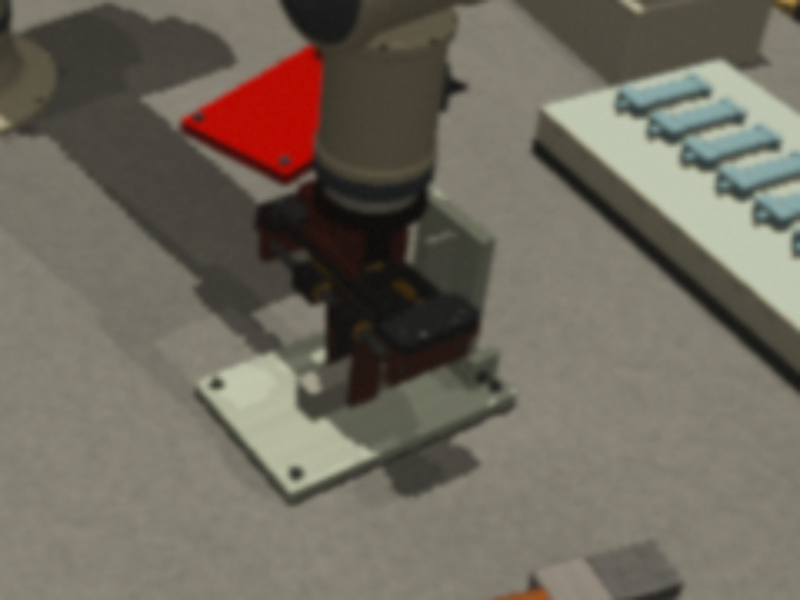

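The backplate is now upright: its fitted face slope is 0.005 rad, seen at crop (455,250). The square stopped hard against it with its foot flat, pressing about 16 N against the backplate and 11 N down. I'm handing it in.

```bash
python3 -c "
from h import *
print(job_done());s=state();print(s['time'],s['ft_force'],s['finger_force'])"
```

```text
the job is handed in; nothing more can be done
None
the job is handed in; nothing more can be done
```

I handed the job in at about 19 s: the square is gripped and pressed into the jig's corner (about 16 N into the backplate, 11 N down), the backplate measures upright (0.005 rad), and no bystander was touched; the judge's result was not shown.

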